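# Clip the rotor stud and hold the check box guard open

### The arm

A 6-joint arm with a two-finger parallel gripper is mounted at the origin on the work surface. World frame = base frame: x ahead of the robot, y to its left, z up, the work surface at z = 0. Lengths are in m, angles in degrees, forces in N, time in s.
With the tool pointing down it reaches from about 0.275 to 0.975 m from the base axis. Payload 8.4 kg.
Tool frame: the origin (TCP) lies midway between the tips of the shut fingers; the grasp point (between the pads) lies 19 mm behind it (manip.grip_depth is the distance from the TCP to the grasp point, in m); x points along the fingers, y is the direction in which the jaws open and shut, and the axes are right-handed (so a half turn about x gives the same grasp; the last joint's range is limited). The gripper opens to 92 mm and grips with 3 to 60 N. Pads are 20 mm wide; open, the fingers measure 128 mm over their backs; the gripper's body (75 mm by 189 mm) begins 69 mm behind the grasp point.
Start: joints at [73.316, 20.225, 93.587, -0, 66.188, -0.138], TCP at [0.178, 0.599, 0.215] pointing down, gripper open.
Joint ranges: [-150.9, 150.9], [-52.94, 120.26], [3.33, 152.33], [-74.26, 254.26], [0, 154.13], [-172.89, 172.89]. Speed limits (degrees/s): [127.2, 127.2, 159.86, 180, 180, 180].

### API

Orientations are given as [roll, pitch, yaw] about the fixed x, y, z axes, in that order (R = Rz(yaw) Ry(pitch) Rx(roll)).
In Python, from station import manip gives the robot as it stands.
- The arm moves only by the tool drive_tool, never from a script. Its argument "moves" is a list of rows, each a list of 5 numbers: the shift along the tool's x, y, z in m, then the turn about the tool's x in degrees, then the opening, from 0 (shut) to 1 (fully open). A call has 1 to 5 rows; each row shifts and turns the commanded pose from where the row before left it, along the tool's axes as they then stand; what a row does not reach is not made up. A row lasts 1/8 s, in which the tool goes at most 62.5 mm and 10.7 degrees, less where a joint would pass 70% of its speed; a pose out of reach is approached as far as the arm can. A call is refused whole if a number of a shift passes 0.0625 or a number of a turn 10.7, either way. A call with a gripper value outside its range is refused whole. The fingers move at their own pace and stop on an object; "force" is the grip in N (left out, the last holds). Time passes only in rows, so rows that do not move let the fingers close. It gives the time, the measured TCP pose, the force and the opening at its end, in the units of the state.
- manip.read_state(): the state, without advancing time (a new reading comes with each control period).
- manip.grab_frame(name): name is "scene" or "top" or "wrist"; returns a dict with "color" (400x640x3 uint8, red, green, blue), "camera_matrix" (3x3 intrinsics, pixels), "rvec" (rotation vector, rad) and "tvec" (3), from world to camera coordinates, as OpenCV has them; the wrist camera has in their place "T_tool_cam" (4x4, takes a point from camera to tool coordinates, whose origin is the TCP and whose axes are the tool frame's). Camera axes: x right, y down, z forward; pixel columns grow to the right and rows downward; lengths in m; the calibration is good to about 2 mm. The wrist camera is an equidistant fisheye: a pixel r from the principal point sees the ray r / f radians off the axis. A picture is of the moment at which its call begins: read the wrist's pose just before it. There is no depth.
- manip.hand_in(): hands the job in, once; it reports no verdict.
Trained networks look in a picture, given as the dict that the camera call returned (one of the last four; its "shot" number tells which), for a name from the list of things; names that differ only in an ending like _2 or _b are one class to them, and where a whole thing is asked for, a point or a joint stands for the part that bears it (a point fixed in the world has none). Each returns a list of dicts, best first, with "score" (0 to 1); they miss things now and then, are a little off and sometimes report something else, mostly with a low value. They report only what shows in the picture. A call takes as long as a camera call. They do not tell look-alikes from the thing itself.
- manip.cut_out(picture, name): "region" (400x640 bool, what is visible of it).
- manip.pinpoint(picture, name): "position" ([x, y, z] in m, in world coordinates, good to about 4 mm: a listed point, or the origin of a listed thing).
The state is a dict: "t": time; "qpos": joint angles; "qd": joint speeds; "joint_torque": joint torques, N m; "ee_pos": TCP position; "tool_rot": TCP orientation; "ft_force": force on the tool from outside, world axes, zero at the start; "torque": the same for the moment, N m; "gripper_width": finger opening in m.
Only numpy, scipy, OpenCV 4.12 (cv2) and the standard library are available. Lean on these libraries where they do the work, as an engineer would, in place of code of your own. Each camera call takes 0.05 s, during which the arm holds its last target.

### The job

Get the rotor stud ready to be compared with the masters: take it from its grey rest and push it down past the sprung red jaw until it sits fully home in the blue fork clip, sticking out evenly at both ends, with the jaw closed over it. Then lift the falling yellow-framed guard of the grey check box by its red ball with the gripper and hold it 60 degrees open for the inspector, finishing while still holding it there, as it falls shut if let go. Leave the other parts on the bench undisturbed.

Things in the scene. Friction and masses are not known exactly. Their poses are not given: they have to be found in the camera images.
- stud_mid (a point): Centre of the rotor stud: a plain round steel rod, 14 mm diameter, 130 mm long, about 0.16 kg, dark threads at both ends. Its y axis runs along the rod, level; the rod may have rolled about y. It starts lying in two open V saddles of the grey rest, its centre about 46 mm above the bench and within 8 mm of midway between the saddles; the saddles are 12 mm thick and 86 mm apart (centre to centre) and nothing stands between them higher than 12 mm.
- rest: Grey plastic rest, fixed: base 70 x 115 x 12 mm, two V saddles at y = -43 and +43 mm, tips 51 mm high. Origin: centre of its underside; the stud lies along its y axis.
- clip: Blue fork clip, fixed: base 75 x 125 x 8 mm, two U forks 10 mm thick at y = -43 and +43 mm, open upwards, 76 mm free between them with only the jaw's 8 mm spindle there, 34 mm above the bench at its top. Origin: centre of its underside, z up, y along the slot for the stud. On the -x side the forks have fixed prongs, 103 mm high with the lead-in that leans outward; on the +x side is the sprung red jaw, 97 mm high.
- clip_seat (a point): Where the centre of the stud lies when home: 62 mm above the bench, midway between the forks, stud along this y axis. Axes as the clip. A stud within 4 mm sideways (x) enters the mouth, meets the jaw 22 mm above this point and passes it in the next 15 mm at 5 to 10 N downward push; the jaw then draws it down, closes and lets it lift 3 mm at most. The seat is rigid.
- jaw (a joint): Angle of the red sprung jaw of the clip (rad): 0 closed; it swings outward (+x of the clip) by about 0.1 as the stud passes, and springs back to about 0. Two 8 mm thick red plates at y = -53.5 and +53.5 mm, with sloping noses over the slot.
- guard (a joint): Opening angle of the check box's guard (rad): 0 shut and level, 1.047 is 60 degrees open, stop at 1.4. It falls shut by its weight (0.22 kg) and a weak spring wherever it is let go; lifting it at the ball takes about 1 to 2 N. Flat clear panel in a yellow frame 147 x 164 x 6 mm. The hinge is level and lies on the box's far rim; the ball goes up and towards the hinge as it opens.
- guard_ball (a point): Centre of the red ball, 30 mm diameter, on a short 8 mm stem in front of the guard's free edge, 74 mm above the bench when shut; 185 mm from the hinge axis, in the plane of the guard. Nothing else is within 20 mm of the ball but its stem.
- guard_hinge (a point): Middle of the guard's hinge axis, 74 mm above the bench, fixed to the check box. Its y axis is the hinge axis and its -x axis points from the hinge to the ball when the guard is shut. z up.
- checkbox: Grey steel check box, fixed, 150 x 160 x 70 mm (x, y, z), two master studs inside under the guard. Origin: centre of its underside; front (-x) faces the robot.
- bushing: Bystander: dark steel bushing, ring 44 mm diameter, 35 mm high, loose. Origin: centre of its underside.
- sleeve: Bystander: brass sleeve, tube 34 mm diameter, 50 mm high, loose. Origin: centre of its underside.
- cup: Bystander: chrome bearing cup 62 mm diameter, 24 mm high, loose. Origin: centre of its underside.
- anvil: Bystander: black phenolic press anvil, disc 80 mm diameter, 30 mm high with a raised bar, loose. Origin: centre of its underside.
- press: Green iron hand press, fixed, base 130 x 200 mm, 0.47 m high to the ball of its lever. Origin: centre of its underside. Not used.
Things that resemble listed ones, but are neither listed nor needed, are in the scene too. Of the things shaped like the part that bears stud_mid, the bare steel one is meant.

How it is judged (in metres and radians):
On the way, in this order (a step that is already met when the one before it is completed fails the run):
1. the stud sits fully home in the fork clip, centred, with the jaw closed over it and the fingers off it (z of stud_mid in the frame of clip_seat between -0.003 and 0.003 m and x of stud_mid in the frame of clip_seat between -0.004 and 0.004 m and y of stud_mid in the frame of clip_seat between -0.012 and 0.012 m and angle between the y axis of stud_mid and the y axis of clip_seat, either way round below 0.06 rad and value of joint jaw below 0.05 rad and contact force between the fingers and stud below 0.1 N), for 0.2 s.
2. then the guard is held 60 degrees open (within 5 degrees) by the gripper (value of joint guard between 0.96 and 1.135 rad and contact force between the fingers and guard above 0.3 N), for 0.3 s.
At the end, for the whole second after the job is handed in: Stud at the clip seat (3 mm in height, 4 mm sideways, 12 mm along, 0.06 rad), jaw closed (under 0.05 rad); the fingers alone still hold the guard still at 55 to 65 degrees (contact over 0.3 N); bushing, sleeve, cup and anvil within 20 mm of their starts (all of step 2 and z of stud_mid in the frame of clip_seat between -0.003 and 0.003 m and x of stud_mid in the frame of clip_seat between -0.004 and 0.004 m and y of stud_mid in the frame of clip_seat between -0.012 and 0.012 m and angle between the y axis of stud_mid and the y axis of clip_seat, either way round below 0.06 rad and value of joint jaw below 0.05 rad and velocity of joint guard between -0.1 and 0.1 rad/s and linear speed of stud below 0.02 m/s and contact force between guard and bushing below 0.1 N and contact force between guard and sleeve below 0.1 N and contact force between guard and cup below 0.1 N and contact force between guard and anvil below 0.1 N and contact force between guard and stud below 0.1 N and distance of each of bushing, sleeve, cup, anvil from where it was at the start of the episode below 0.02 m); the arm keeps its last pose, push and grip.
It fails at once if the bushing is knocked or carried more than 20 mm from its place (distance of bushing from where it was at the start of the episode above 0.02 m).
It fails at once if the sleeve is knocked or carried more than 20 mm from its place (distance of sleeve from where it was at the start of the episode above 0.02 m).
It fails at once if the cup is knocked or carried more than 20 mm from its place (distance of cup from where it was at the start of the episode above 0.02 m).
It fails at once if the anvil is knocked or carried more than 20 mm from its place (distance of anvil from where it was at the start of the episode above 0.02 m).
It also fails if it takes over 56 s, if anything falls off the work surface, if the arm or the gripper's body presses on something with over 40 N, if the wrist force passes 120 N, or if a joint passes its speed limit or range.

## Working session

There is one attempt and no reset: what is moved stays moved. The work goes in short steps, Python scripts to look and compute and a tool call to move; the robot and the scene stay as the last step left them, time stands still between calls to the robot, and variables do not carry over. Pictures are saved under pics/ and viewed, and the job is handed in when it is done.

Besides the shell and the picture viewer there is one more tool, called in YAML: its name, and indented under it one key for each argument. drive_tool: Moves the arm, as the interface text tells. Its arguments: {"type":"object","properties":{"moves":{"type":"array","items":{"type":"array","items":{"type":"number"}}},"force":{"type":"number"}},"required":["moves"]}

```bash
ls; mkdir -p pics; cat > h.py <<'E'
import numpy as np, cv2
from station import manip
def save(p,f): cv2.imwrite(f,p["color"][:,:,::-1])
def pix(p,X):
    return cv2.projectPoints(np.array(X,float).reshape(-1,3),np.array(p["rvec"],float),np.array(p["tvec"],float),np.array(p["camera_matrix"]),None)[0].reshape(-1,2)
def ray(p,u,v,z):
    R=cv2.Rodrigues(np.array(p["rvec"],float))[0];t=np.array(p["tvec"],float).ravel()
    d=R.T@np.linalg.inv(p["camera_matrix"])@np.array([u,v,1.]);c=-R.T@t
    return c+d*(z-c[2])/d[2]
E
python3 - <<'E'
from h import *
print(manip.read_state())
for n in ["scene","top"]:
    p=manip.grab_frame(n); save(p,f"pics/{n}0.png")
    for k in ["stud_mid","rest","clip","clip_seat","guard_ball","guard_hinge","checkbox","bushing","sleeve","cup","anvil","press"]:
        r=manip.pinpoint(p,k)
        for q in r[:4]:
            print(n,k,round(q["score"],2),np.round(q["position"],3),pix(p,q["position"]).round(0).tolist())
p=manip.grab_frame("wrist"); save(p,"pics/wrist0.png")
print(p["T_tool_cam"],p["camera_matrix"])
E
```

```text
pics
{'t': 0.0, 'qpos': array([ 7.33154286e+01,  2.02606403e+01,  9.36267256e+01, -1.46690643e-03,
        6.61897738e+01, -1.39089987e-01]), 'qd': array([ 0.03105183, -0.00793234, -0.04278189,  0.02488426,  0.01596995,
       -0.03794899]), 'joint_torque': array([ 5.91342996e-05, -5.93830776e+01, -3.34219122e+01,  6.97925314e-02,
        2.34687614e-02, -8.42465647e-05]), 'ee_pos': array([0.17787111, 0.59865115, 0.21390139]), 'tool_rot': array([ -89.14296699,   89.92284868, -105.68785525]), 'ft_force': array([-0.03598431,  0.553959  , -0.1326992 ]), 'torque': array([-0.03647874,  0.02800822, -0.02588871]), 'gripper_width': 0.09193509546251703}
scene stud_mid 0.67 [ 0.608 -0.394  0.006] [[215.0, 317.0]]
scene stud_mid 0.64 [ 0.811 -0.166  0.01 ] [[329.0, 294.0]]
scene stud_mid 0.59 [ 0.56  -0.057  0.046] [[281.0, 226.0]]
scene stud_mid 0.54 [ 0.338 -0.256  0.005] [[185.0, 244.0]]
scene rest 0.72 [0.59  0.182 0.   ] [[332.0, 201.0]]
scene rest 0.69 [ 0.558 -0.046 -0.002] [[284.0, 235.0]]
scene clip 0.84 [ 0.488 -0.264 -0.003] [[219.0, 268.0]]
scene clip_seat 0.78 [ 0.489 -0.263  0.064
[... 1365 characters left out ...]
3 -0.26  -0.001] [[428.0, 175.0]]
top sleeve 0.44 [ 0.706 -0.081  0.003] [[370.0, 168.0]]
top cup 0.85 [ 0.437  0.298 -0.001] [[248.0, 256.0]]
top anvil 0.88 [ 0.43   0.119 -0.   ] [[306.0, 258.0]]
top press 0.87 [0.475 0.533 0.001] [[171.0, 244.0]]
top press 0.23 [ 0.685 -0.26  -0.001] [[428.0, 174.0]]
[[ 2.43339012e-05 -2.70604112e-01  9.62690716e-01 -1.69509867e-01]
 [ 9.99999588e-01 -8.67358909e-04 -2.69084114e-04  6.31590937e-04]
 [ 9.07813637e-04  9.62690325e-01  2.70603979e-01 -7.69752610e-02]
 [ 0.00000000e+00  0.00000000e+00  0.00000000e+00  1.00000000e+00]] [[309.70691629   0.         317.4742795 ]
 [  0.         309.70691629 199.71418709]
 [  0.           0.           1.        ]]
```

```bash
python3 - <<'E'
import cv2
a=cv2.imread("pics/top0.png")
b=a[110:310,130:530]; cv2.imwrite("pics/topc.png",cv2.resize(b,(800,400),interpolation=cv2.INTER_CUBIC))
a=cv2.imread("pics/scene0.png")
b=a[110:350,130:430]; cv2.imwrite("pics/scenec.png",cv2.resize(b,(750,600),interpolation=cv2.INTER_CUBIC))
E
```

```text
(no output)
```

View pics/topc.png

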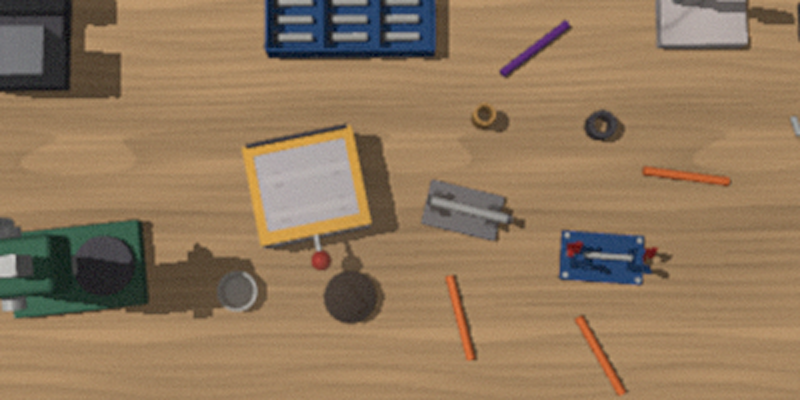

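View pics/scenec.png

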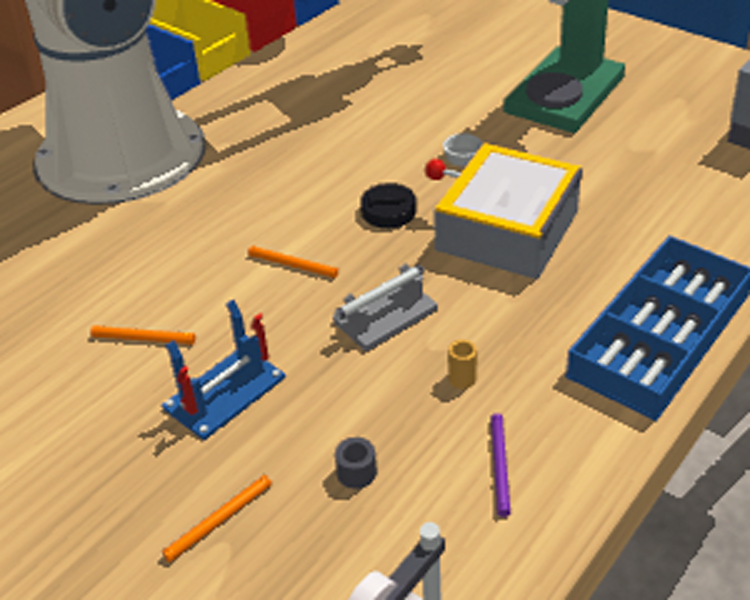

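```bash
cat >> h.py <<'E'
from scipy.spatial.transform import Rotation as Ro
def tool():
    s=manip.read_state(); return Ro.from_euler("xyz",s["tool_rot"],degrees=True).as_matrix(),np.array(s["ee_pos"]),s
def plan(goal,ydir=None):
    """shift in tool axes to put TCP at goal (world), turn about x to align tool y with +-ydir"""
    R,p,s=tool(); d=R.T@(np.array(goal)-p); out=[d.round(4)]
    if ydir is not None:
        for sg in (1,-1):
            w=R.T@(sg*np.array([*ydir,0.])); out.append(round(float(np.degrees(np.arctan2(w[2],w[1]))),2))
    return out
def wpose():
    R,p,s=tool(); T=np.eye(4);T[:3,:3]=R;T[:3,3]=p; return T
def wray(pc,T,u,v,z):
    K=pc["camera_matrix"]; x=(u-K[0,2])/K[0,0]; y=(v-K[1,2])/K[1,1]; r=np.hypot(x,y)
    d=np.array([np.sin(r)*x/max(r,1e-9),np.sin(r)*y/max(r,1e-9),np.cos(r)])
    M=T@np.array(pc["T_tool_cam"]); d=M[:3,:3]@d; c=M[:3,3]; return c+d*(z-c[2])/d[2]
def wpix(pc,T,X):
    M=np.linalg.inv(T@np.array(pc["T_tool_cam"])); q=(M[:3,:3]@np.array(X,float).reshape(-1,3).T).T+M[:3,3]
    th=np.arctan2(np.hypot(q[:,0],q[:,1]),q[:,2]); n=np.hypot(q[:,0],q[:,1]); K=pc["camera_matrix"]
    return np.c_[K[0,2]+K[0,0]*th*q[:,0]/n,K[1,2]+K[1,1]*th*q[:,1]/n]
E
python3 - <<'E'
from h import *
R,p,s=tool(); print(R.round(3),p)
th=np.radians(-12)
print(plan([0.56,-0.056,0.215],(np.cos(th),np.sin(th))))
E
```

```text
[[-0.     0.285  0.959]
 [ 0.     0.959 -0.285]
 [-1.     0.    -0.   ]] [0.17801917 0.59912135 0.21459288]
[array([-4.000e-04, -5.192e-01,  5.528e-01]), 85.45, -94.55]
```

View pics/wrist0.png

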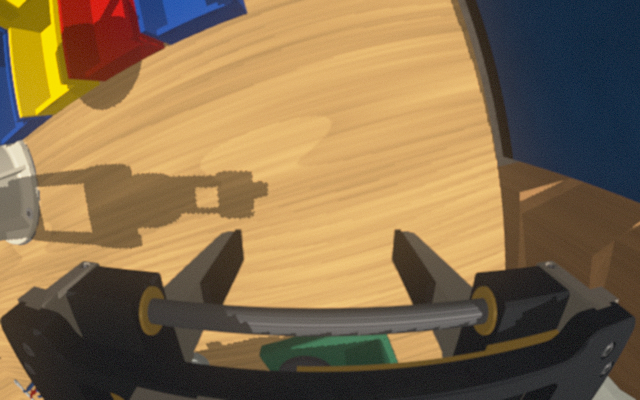

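drive_tool:
  moves:
    - [0, -0.057, 0, 0, 1]
    - [0, -0.057, 0, 0, 1]
    - [0, -0.057, 0, 0, 1]
    - [0, -0.057, 0, 0, 1]

```text
t: 1.85
ee_pos: [0.1126, 0.3789, 0.2145]
tool_rot: [83.0, 90.0, 66.4]
ft_force: [0.1, 0.9, 0.9]
gripper_width: 0.0916
```

drive_tool:
  moves:
    - [0, 0, 0.0625, 10.6, 1]
    - [0, 0, 0.0625, 10.6, 1]
    - [0, 0, 0.0625, 10.6, 1]
    - [0, 0, 0.0625, 10.6, 1]

```text
t: 2.35
ee_pos: [0.3214, 0.2483, 0.215]
tool_rot: [95.1, 89.9, 35.8]
ft_force: [0.8, 0.6, 0.2]
gripper_width: 0.0921
```

drive_tool:
  moves:
    - [0, 0, 0.0625, 10.6, 1]
    - [0, 0, 0.0625, 10.6, 1]
    - [0, 0, 0.0625, 10.6, 1]
    - [0, 0, 0.0625, 10.6, 1]

```text
t: 2.85
ee_pos: [0.3842, 0.0111, 0.215]
tool_rot: [99.7, 89.9, -2.0]
ft_force: [1.3, 0.3, 0.4]
gripper_width: 0.0917
```

```bash
python3 - <<'E'
from h import *
th=np.radians(-12)
print(tool()[1:], plan([0.56,-0.056,0.215],(np.cos(th),np.sin(th))))
E
```

```text
(array([0.3842213 , 0.01108951, 0.2149803 ]), {'t': 2.85, 'qpos': array([ 1.43443736e+00, -2.28388794e+00,  1.20783950e+02, -5.84395988e-03,
        6.14150388e+01,  1.31319471e+01]), 'qd': array([-7.32453135e+01, -6.72069690e+00,  6.40949826e+00, -3.47532861e-02,
        3.20413465e-01,  1.12617146e+01]), 'joint_torque': array([ 10.88203311, -28.70584667, -30.53385258,   0.15947962,
         0.31779807,  -0.31620523]), 'ee_pos': array([0.3842213 , 0.01108951, 0.2149803 ]), 'tool_rot': array([99.6701838 , 89.91494592, -2.02453359]), 'ft_force': array([1.2758472 , 0.32056448, 0.40514142]), 'torque': array([-0.07630221,  0.06258426, -0.03071309]), 'gripper_width': 0.09173263517532128}) [array([0.0002, 0.1857, 0.0301]), 0.31, -179.69]
```

drive_tool:
  moves:
    - [0, 0.0625, 0, 0, 1]
    - [0, 0.0625, 0, 0, 1]
    - [0, 0.0625, 0, 0, 1]
    - [0, 0, 0, 0, 1]
    - [0, 0, 0, 0, 1]

```text
t: 3.48
ee_pos: [0.5665, -0.0237, 0.214]
tool_rot: [-82.4, 89.9, 176.2]
ft_force: [-0.9, -0.1, -0.4]
gripper_width: 0.0918
```

```bash
python3 - <<'E'
from h import *
T=wpose(); p=manip.grab_frame("wrist"); save(p,"pics/w1.png"); print(T.round(4))
for k in ["stud_mid","rest","clip","clip_seat"]:
    for q in manip.pinpoint(p,k)[:4]: print(k,round(q["score"],2),np.round(q["position"],4),wpix(p,T,q["position"]).round(0).tolist())
E
```

```text
[[-1.700e-03  9.804e-01 -1.969e-01  5.665e-01]
 [ 1.000e-04 -1.969e-01 -9.804e-01 -2.370e-02]
 [-1.000e+00 -1.700e-03  2.000e-04  2.140e-01]
 [ 0.000e+00  0.000e+00  0.000e+00  1.000e+00]]
stud_mid 0.95 [ 0.5563 -0.0526  0.0431] [[315.0, 209.0]]
stud_mid 0.9 [ 0.8073 -0.1668  0.0057] [[495.0, 240.0]]
stud_mid 0.61 [ 0.3977 -0.0455  0.01  ] [[199.0, 219.0]]
stud_mid 0.56 [ 0.34   -0.2532  0.003 ] [[212.0, 338.0]]
rest 0.89 [ 0.5596 -0.0527 -0.0028] [[318.0, 198.0]]
clip 0.98 [ 4.826e-01 -2.639e-01  3.000e-04] [[296.0, 334.0]]
```

View pics/w1.png

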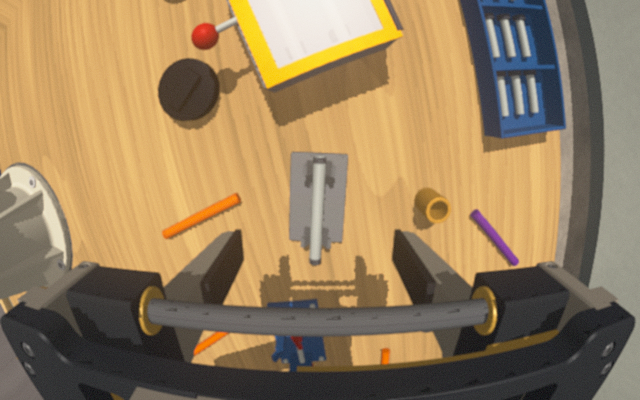

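```bash
python3 - <<'E'
from h import *
T=wpose(); p=manip.grab_frame("wrist")
q=manip.cut_out(p,"stud_mid")
for r in q[:4]:
    m=r["region"]; ys,xs=np.nonzero(m); print(r["score"],m.sum(),xs.mean(),ys.mean())
    if abs(xs.mean()-317)<8 and abs(ys.mean()-210)<20:
        P=np.array([wray(p,T,u,v,0.048)[:2] for u,v in zip(xs,ys)])
        c=P.mean(0); w,V=np.linalg.eigh(np.cov((P-c).T)); d=V[:,1]; s=(P-c)@d; e=(P-c)@V[:,0]
        print("centre",c,"dir",np.degrees(np.arctan2(-d[0],d[1])),"ext",s.min(),s.max(),"mid",c+d*(s.min()+s.max())/2,"width",np.ptp(e))
im=p["color"][130:290,230:410,::-1]; cv2.imwrite("pics/w1c.png",cv2.resize(im,None,fx=3.7,fy=3.7,interpolation=cv2.INTER_CUBIC))
E
```

```text
0.97 1358 316.29234167893964 209.78276877761414
centre [ 0.55850328 -0.05329264] dir -14.15398802259753 ext -0.06969254106516497 0.06413928634182936 mid [ 0.55782432 -0.05598497] width 0.015956789891721383
0.96 896 201.01897321428572 215.52455357142858
0.9 628 493.52070063694265 236.71337579617835
0.57 273 208.43589743589743 341.4798534798535
```

View pics/w1c.png

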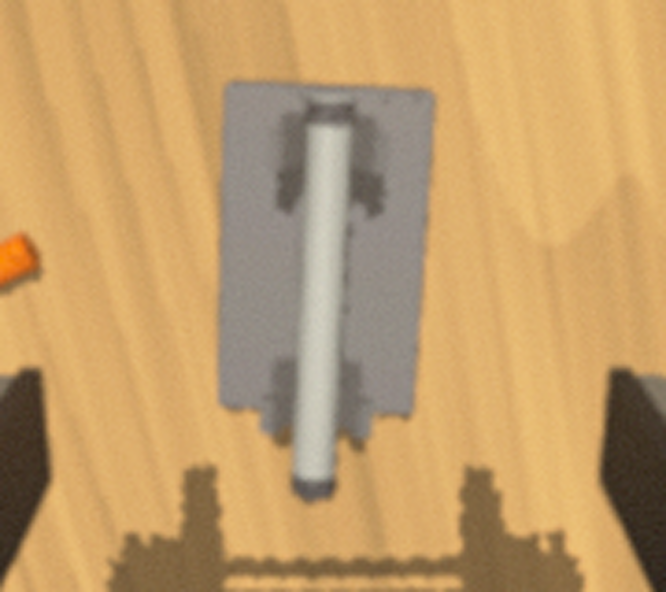

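```bash
python3 - <<'E'
from h import *
p=manip.grab_frame("top")
for r in manip.cut_out(p,"stud_mid"):
    m=r["region"]; ys,xs=np.nonzero(m); print(r["score"],m.sum(),xs.mean(),ys.mean())
    if abs(xs.mean()-364)<12 and abs(ys.mean()-214)<12:
        P=np.array([ray(p,u,v,0.048)[:2] for u,v in zip(xs,ys)])
        c=P.mean(0); w,V=np.linalg.eigh(np.cov((P-c).T)); d=V[:,1]; s=(P-c)@d
        print("centre",c,"dir",np.degrees(np.arctan2(-d[0],d[1])),s.min(),s.max())
th=np.radians(-13.3)
print(plan([0.558,-0.0555,0.13],(np.cos(th),np.sin(th))))
E
```

```text
0.67 191 430.78010471204186 288.0785340314136
0.66 173 397.6936416184971 133.23121387283237
0.63 24 381.75 218.33333333333334
0.59 115 357.0869565217391 256.504347826087
0.57 203 471.9704433497537 197.12807881773398
0.49 3175 283.46456692913387 203.8503937007874
[array([ 0.0849, -0.0028,  0.033 ]), 1.97, -178.03]
```

drive_tool:
  moves:
    - [0, -0.003, 0.033, 2.2, 1]
    - [0.045, 0, 0, 0, 1]
    - [0.04, 0, 0, 0, 1]
    - [0, 0, 0, 0, 1]
    - [0, 0, 0, 0, 1]

```text
t: 4.55
ee_pos: [0.5587, -0.0556, 0.1309]
tool_rot: [98.7, 89.9, -4.8]
ft_force: [-0.8, -1.2, 0.9]
gripper_width: 0.0917
```

```bash
python3 - <<'E'
from h import *
T=wpose(); p=manip.grab_frame("wrist"); save(p,"pics/w2.png"); print(T.round(4))
for k in ["stud_mid","rest"]:
    for q in manip.pinpoint(p,k)[:2]: print(k,round(q["score"],2),np.round(q["position"],4),wpix(p,T,q["position"]).round(0).tolist())
print(wpix(p,T,[[0.558-.2*a,-0.056+.973*a,.046] for a in (-.065,0,.065)]))
E
```

```text
[[ 1.200e-03  9.722e-01 -2.341e-01  5.587e-01]
 [-1.000e-04 -2.341e-01 -9.722e-01 -5.560e-02]
 [-1.000e+00  1.200e-03 -2.000e-04  1.309e-01]
 [ 0.000e+00  0.000e+00  0.000e+00  1.000e+00]]
stud_mid 0.89 [ 0.8068 -0.1662  0.0053] [[533.0, 233.0]]
stud_mid 0.84 [ 0.5532 -0.0529  0.0455] [[311.0, 204.0]]
[[347.12904402 266.65200715]
 [317.47014459 206.51306966]
 [283.99503443 138.37878288]]
```

View pics/w2.png

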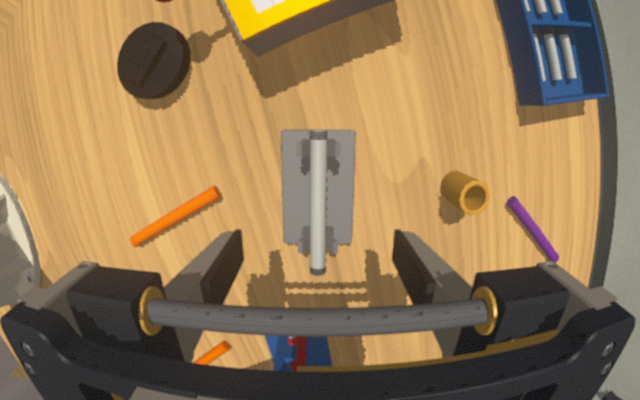

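```bash
python3 - <<'E'
from h import *
T=wpose(); p=manip.grab_frame("wrist")
d=-T[:3,2]; c=T[:3,3].copy(); c[2]=.046
for z in (.046,.051):
  c[2]=z; print(z,wpix(p,T,[c+d*a for a in (-.065,0,.065)]).round(1).tolist())
q=manip.cut_out(p,"stud_mid")
for r in q:
    ys,xs=np.nonzero(r["region"]); print(r["score"],xs.min(),xs.max(),ys.min(),ys.max())
    if 300<xs.mean()<335:
        P=np.array([T[:3,:3].T@(wray(p,T,u,v,0.047)-c) for u,v in zip(xs,ys)]); print("toolframe ext z",P[:,2].min(),P[:,2].max(),"y",P[:,1].mean(),np.polyfit(P[:,2],P[:,1],1))
E
```

```text
0.046 [[318.0, 272.2], [318.0, 205.7], [318.0, 129.4]]
0.051 [[318.1, 274.9], [318.0, 207.4], [318.0, 129.7]]
0.94 130 219 187 245
0.88 194 229 341 364
0.71 155 394 0 56
0.68 506 557 197 260
0.61 308 326 130 275
toolframe ext z -0.0645803598935357 0.06743177771510843 y -0.0008330678727674019 [-0.00833085 -0.00085997]
```

drive_tool:
  moves:
    - [0.04, -0.001, 0.001, 0, 1]
    - [0.04, 0, 0, 0, 1]
    - [0.021, 0, 0, 0, 1]
    - [0, 0, 0, 0, 1]

```text
t: 5.3
ee_pos: [0.5559, -0.0562, 0.0277]
tool_rot: [-82.4, 89.9, 174.1]
ft_force: [0.3, -0.1, -0.1]
gripper_width: 0.0915
```

drive_tool:
  moves:
    - [0, 0, 0, 0, 0]
    - [0, 0, 0, 0, 0]
    - [0, 0, 0, 0, 0]
    - [0, 0, 0, 0, 0]
    - [0, 0, 0, 0, 0]
  force: 45

```text
t: 5.92
ee_pos: [0.5568, -0.0563, 0.0288]
tool_rot: [96.1, 90.0, -7.5]
ft_force: [0.2, -0.5, -0.1]
gripper_width: 0.0441
```

drive_tool:
  moves:
    - [0, 0, 0, 0, 0]
    - [0, 0, 0, 0, 0]
    - [0, 0, 0, 0, 0]
    - [0, 0, 0, 0, 0]
    - [0, 0, 0, 0, 0]

```text
t: 6.55
ee_pos: [0.5568, -0.0563, 0.0286]
tool_rot: [99.8, 90.0, -3.7]
ft_force: [0.2, -0.4, -0.3]
gripper_width: 0.0128
```

drive_tool:
  moves:
    - [-0.03, 0, 0, 0, 0]
    - [-0.06, 0, 0, 0, 0]
    - [-0.06, 0, 0, 0, 0]
    - [0, 0, 0, 0, 0]
    - [0, 0, 0, 0, 0]

```text
t: 7.18
ee_pos: [0.5559, -0.0562, 0.1778]
tool_rot: [-81.1, 89.9, 175.3]
ft_force: [0.0, 0.6, -2.2]
gripper_width: 0.0127
```

```bash
python3 - <<'E'
from h import *
T=wpose(); p=manip.grab_frame("wrist"); save(p,"pics/w3.png"); print(T.round(4))
for k in ["clip","clip_seat"]:
    for q in manip.pinpoint(p,k)[:2]: print(k,round(q["score"],2),np.round(q["position"],4),wpix(p,T,q["position"]).round(0).tolist())
for n in ("scene","top"):
  p=manip.grab_frame(n);save(p,f"pics/{n}3.png")
  for k in ["clip","clip_seat"]:
    for q in manip.pinpoint(p,k)[:2]: print(n,k,round(q["score"],2),np.round(q["position"],4))
E
```

```text
[[-1.100e-03  9.722e-01 -2.342e-01  5.559e-01]
 [ 1.000e-04 -2.342e-01 -9.722e-01 -5.620e-02]
 [-1.000e+00 -1.100e-03  2.000e-04  1.778e-01]
 [ 0.000e+00  0.000e+00  0.000e+00  1.000e+00]]
clip 0.92 [ 0.4859 -0.2607  0.0018] [[304.0, 332.0]]
clip_seat 0.9 [ 0.4849 -0.2623  0.0641] [[302.0, 364.0]]
scene clip_seat 0.88 [ 0.4857 -0.2622  0.0602]
scene clip_seat 0.62 [ 0.6914 -0.2599 -0.0038]
top clip 0.65 [ 0.488  -0.263   0.0018]
top clip_seat 0.95 [ 0.4863 -0.2609  0.0649]
```

View pics/w3.png

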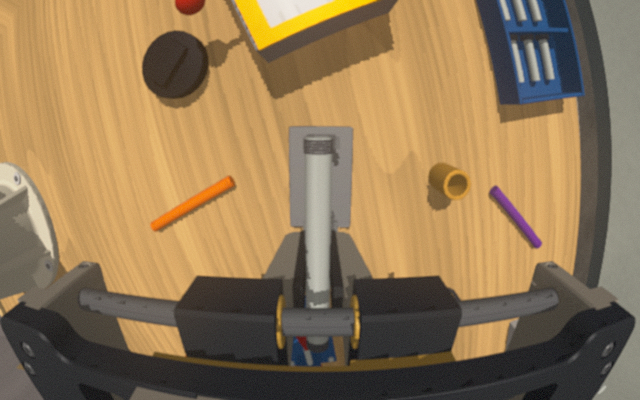

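drive_tool:
  moves:
    - [-0.01, -0.015, 0.062, 0, 0]
    - [-0.01, -0.015, 0.062, 0, 0]
    - [-0.01, -0.015, 0.062, 0, 0]
    - [0, -0.015, 0.062, 0, 0]
    - [0, -0.015, 0.062, -8.5, 0]

```text
t: 8.25
ee_pos: [0.4142, -0.3341, 0.2079]
tool_rot: [60.1, 90.0, -34.8]
ft_force: [0.8, -0.9, -0.8]
gripper_width: 0.0126
```

drive_tool:
  moves:
    - [0, 0, 0, 0, 0]
    - [0, 0, 0, 0, 0]
    - [0, 0, 0, 0, 0]

```text
t: 8.62
ee_pos: [0.4157, -0.3313, 0.2075]
tool_rot: [-162.5, 90.0, 102.5]
ft_force: [0.2, 0.6, -1.3]
gripper_width: 0.0126
```

```bash
python3 - <<'E'
from h import *
T=wpose(); p=manip.grab_frame("wrist"); save(p,"pics/w4.png"); print(T.round(4)); np.savez("w4.npz",T=T,K=p["camera_matrix"],C=p["T_tool_cam"])
for k in ["clip","clip_seat"]:
    for q in manip.pinpoint(p,k)[:2]: print(k,round(q["score"],2),np.round(q["position"],4),wpix(p,T,q["position"]).round(0).tolist())
E
```

```text
[[-1.000e-04  9.962e-01 -8.740e-02  4.157e-01]
 [ 4.000e-04 -8.740e-02 -9.962e-01 -3.313e-01]
 [-1.000e+00 -1.000e-04 -4.000e-04  2.075e-01]
 [ 0.000e+00  0.000e+00  0.000e+00  1.000e+00]]
clip 0.79 [ 4.830e-01 -2.621e-01 -4.000e-04] [[368.0, 117.0]]
clip_seat 0.56 [ 0.4889 -0.2643  0.0602] [[383.0, 120.0]]
```

View pics/w4.png

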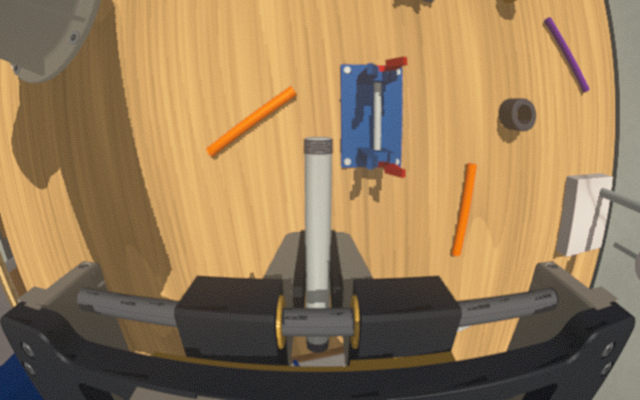

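```bash
python3 - <<'E'
import cv2
a=cv2.imread("pics/w4.png")[45:190,320:430]
cv2.imwrite("pics/w4c.png",cv2.resize(a,None,fx=4,fy=4,interpolation=cv2.INTER_CUBIC))
E
```

```text
(no output)
```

View pics/w4c.png

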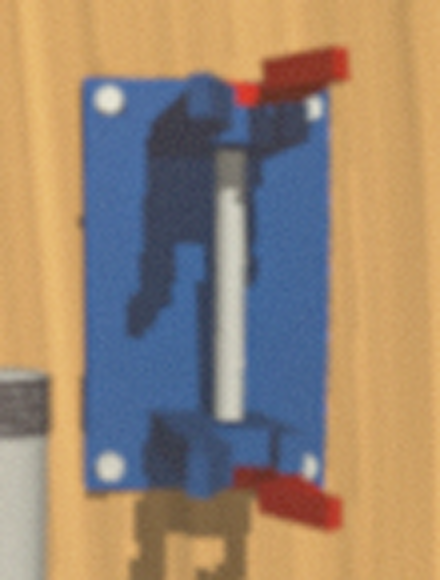

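```bash
python3 - <<'E'
from h import *
f=np.load("w4.npz"); p={"camera_matrix":f["K"],"T_tool_cam":f["C"]}; T=f["T"]
for nm,L in (("corner",[(84,78),(328,80),(325,490),(86,490)]),("screw",[(109,100),(314,105),(309,467),(110,467)])):
    W=np.array([wray(p,T,320+u/4,45+v/4,.008)[:2] for u,v in L]); print(nm,W.round(4).tolist(),"centre",W.mean(0))
    for a,b in ((0,3),(1,2)): d=W[a]-W[b]; print("y yaw",np.degrees(np.arctan2(-d[0],d[1])),np.linalg.norm(d))
    for a,b in ((1,0),(2,3)): d=W[a]-W[b]; print("x yaw",np.degrees(np.arctan2(d[1],d[0])),np.linalg.norm(d))
# mask-based on top camera
pt=manip.grab_frame("top")
for r in manip.cut_out(pt,"clip")[:1]:
    ys,xs=np.nonzero(r["region"]); box=cv2.minAreaRect(np.c_[xs,ys].astype(np.float32)); print(box); W=np.array([ray(pt,u,v,.008)[:2] for u,v in cv2.boxPoints(box)]);print(W,W.mean(0))
E
```

```text
corner [[0.4546, -0.1963], [0.5283, -0.1997], [0.5195, -0.3257], [0.4452, -0.3201]] centre [ 0.48690466 -0.26046516]
y yaw -4.378357396881227 0.12411218961889382
y yaw -4.028037325427814 0.12633011733231164
x yaw -2.636408288898896 0.07378124426830134
x yaw -4.357412934284888 0.07451956055146204
screw [[0.4614, -0.2035], [0.5232, -0.2074], [0.5146, -0.3182], [0.4529, -0.3136]] centre [ 0.48802985 -0.26068977]
y yaw -4.394590432997923 0.11046470905959617
y yaw -4.469026230073245 0.11108978912709074
x yaw -3.644464839925459 0.06196884450453689
x yaw -4.221926023585926 0.06181949218345895
((433.438720703125, 237.59381103515625), (46.965274810791016, 24.366601943969727), 2.2025983333587646)
[[ 0.45560427 -0.19540623]
 [ 0.52931909 -0.19989994]
 [ 0.52315463 -0.34190553]
 [ 0.4496114  -0.33676398]] [ 0.48942235 -0.26849392]
```

drive_tool:
  moves:
    - [0, 0.033, -0.038, 0, 0]
    - [0, 0.032, -0.038, -0.8, 0]
    - [0, 0, 0, 0, 0]
    - [0, 0, 0, 0, 0]
    - [0, 0, 0, 0, 0]

```text
t: 9.5
ee_pos: [0.4859, -0.2629, 0.2076]
tool_rot: [-72.5, 90.0, -166.8]
ft_force: [-0.5, 0.6, -1.6]
gripper_width: 0.0124
```

```bash
python3 - <<'E'
from h import *
th=np.radians(-4.2)
print(plan([0.487,-0.261,0.1076],(np.cos(th),np.sin(th))))
p=manip.grab_frame("scene"); save(p,"pics/s5.png")
a=p["color"][150:300,150:310,::-1]; cv2.imwrite("pics/s5c.png",cv2.resize(a,None,fx=4,fy=4,interpolation=cv2.INTER_CUBIC))
for k in ["stud_mid","clip_seat"]:
    for q in manip.pinpoint(p,k)[:4]: print(k,round(q["score"],2),np.round(q["position"],4))
E
```

```text
[array([ 0.1  ,  0.001, -0.002]), -0.09, 179.91]
stud_mid 0.66 [ 0.3975 -0.0445  0.0061]
stud_mid 0.57 [ 0.3384 -0.2536  0.0081]
stud_mid 0.55 [ 0.8086 -0.1646  0.0071]
stud_mid 0.49 [ 0.4865 -0.2637  0.2267]
clip_seat 0.55 [ 0.4883 -0.2605  0.0616]
```

View pics/s5c.png

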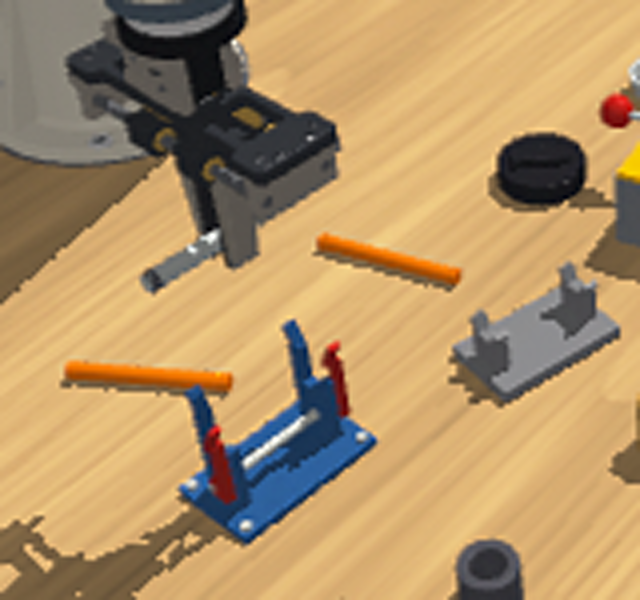

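drive_tool:
  moves:
    - [0.03, 0.001, -0.002, 0, 0]
    - [0.03, 0, 0, 0, 0]
    - [0.03, 0, 0, 0, 0]
    - [0.01, 0, 0, 0, 0]
    - [0, 0, 0, 0, 0]
  force: 60

```text
t: 10.28
ee_pos: [0.4875, -0.2606, 0.1075]
tool_rot: [-114.5, 90.0, 151.2]
ft_force: [-0.1, 0.0, -1.5]
gripper_width: 0.0126
```

```bash
python3 - <<'E'
from h import *
T=wpose(); p=manip.grab_frame("wrist"); save(p,"pics/w6.png"); print(T[:3,3])
a=p["color"][100:360,220:420,::-1]; cv2.imwrite("pics/w6c.png",cv2.resize(a,None,fx=2.3,fy=2.3,interpolation=cv2.INTER_CUBIC))
p=manip.grab_frame("scene"); 
a=p["color"][180:300,160:290,::-1]; cv2.imwrite("pics/s6c.png",cv2.resize(a,None,fx=5,fy=5,interpolation=cv2.INTER_CUBIC))
E
```

```text
[ 0.4874557  -0.26063036  0.10752791]
```

View pics/s6c.png

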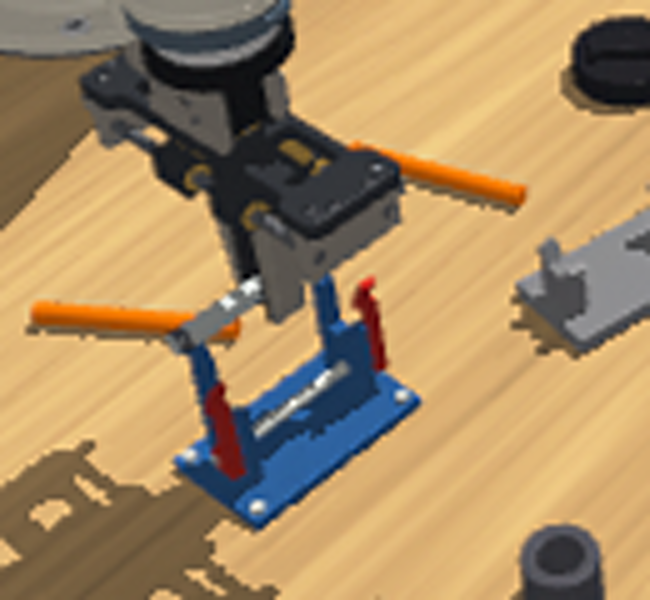

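View pics/w6c.png

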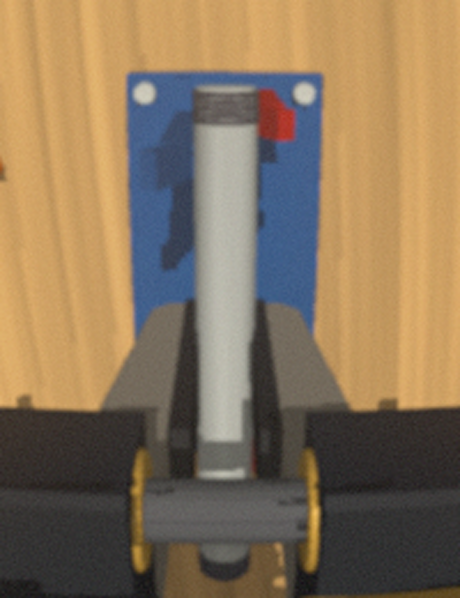

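drive_tool:
  moves:
    - [0.012, 0, 0, 0, 0]
    - [0.012, 0, 0, 0, 0]
    - [0.011, 0, 0, 0, 0]
    - [0, 0, 0, 0, 0]
    - [0, 0, 0, 0, 0]

```text
t: 11.0
ee_pos: [0.4878, -0.2605, 0.0726]
tool_rot: [-118.7, 90.0, 147.0]
ft_force: [0.1, -0.3, -1.7]
gripper_width: 0.0123
```

drive_tool:
  moves:
    - [0.005, 0, 0, 0, 0]
    - [0.005, 0, 0, 0, 0]
    - [0, 0, 0, 0, 0]

```text
t: 11.38
ee_pos: [0.4865, -0.2603, 0.0621]
tool_rot: [-96.4, 89.9, 169.4]
ft_force: [-4.6, -1.9, 0.8]
gripper_width: 0.0125
```

drive_tool:
  moves:
    - [0.004, 0, 0, 0, 0]
    - [0.004, 0, 0, 0, 0]
    - [0, 0, 0, 0, 0]

```text
t: 11.75
ee_pos: [0.4862, -0.2601, 0.0538]
tool_rot: [-103.7, 89.8, 162.0]
ft_force: [-4.1, -1.5, -4.6]
gripper_width: 0.0129
```

drive_tool:
  moves:
    - [0.003, 0, 0, 0, 0]
    - [0.002, 0, 0, 0, 0]
    - [0, 0, 0, 0, 0]

```text
t: 12.12
ee_pos: [0.4864, -0.2599, 0.0487]
tool_rot: [-111.3, 89.8, 154.4]
ft_force: [-4.0, 0.2, -7.9]
gripper_width: 0.0122
```

drive_tool:
  moves:
    - [0.002, 0, 0, 0, 0]
    - [0.001, 0, 0, 0, 0]
    - [0, 0, 0, 0, 0]

```text
t: 12.5
ee_pos: [0.4888, -0.2608, 0.047]
tool_rot: [70.8, 89.9, -23.4]
ft_force: [-0.0, -0.4, -2.8]
gripper_width: 0.0125
```

drive_tool:
  moves:
    - [0.0015, 0, 0, 0, 0]
    - [0, 0, 0, 0, 0]
    - [0, 0, 0, 0, 0]

```text
t: 12.88
ee_pos: [0.4879, -0.2605, 0.0452]
tool_rot: [70.1, 90.0, -24.2]
ft_force: [-0.5, 0.1, -1.2]
gripper_width: 0.0126
```

drive_tool:
  moves:
    - [0.0015, 0, 0, 0, 0]
    - [0, 0, 0, 0, 0]
    - [0, 0, 0, 0, 0]

```text
t: 13.25
ee_pos: [0.488, -0.2606, 0.0444]
tool_rot: [66.1, 90.0, -28.2]
ft_force: [-1.9, 1.5, 7.6]
gripper_width: 0.0124
```

drive_tool:
  moves:
    - [0, 0, 0, 0, 0.5]
    - [0, 0, 0, 0, 0.5]
    - [0, 0, 0, 0, 0.5]
    - [0, 0, 0, 0, 0.5]
    - [0, 0, 0, 0, 0.5]

```text
t: 13.88
ee_pos: [0.4877, -0.2604, 0.0436]
tool_rot: [-103.4, 90.0, 162.3]
ft_force: [-0.7, -0.5, -1.3]
gripper_width: 0.0458
```

drive_tool:
  moves:
    - [-0.03, 0, 0, 0, 0.5]
    - [-0.06, 0, 0, 0, 0.5]
    - [-0.06, 0, 0, 0, 0.5]
    - [0, 0, -0.01, 0, 0.5]
    - [0, 0, 0, 0, 0.5]

```text
t: 14.5
ee_pos: [0.4881, -0.2498, 0.1932]
tool_rot: [-123.1, 90.0, 142.7]
ft_force: [-0.0, 0.5, -0.6]
gripper_width: 0.0457
```

```bash
python3 - <<'E'
from h import *
T=wpose(); pw=manip.grab_frame("wrist"); print(T[:3,3])
a=pw["color"][100:360,220:420,::-1]; cv2.imwrite("pics/w7c.png",cv2.resize(a,None,fx=2.3,fy=2.3,interpolation=cv2.INTER_CUBIC))
p=manip.grab_frame("scene"); 
a=p["color"][180:300,160:290,::-1]; cv2.imwrite("pics/s7c.png",cv2.resize(a,None,fx=5,fy=5,interpolation=cv2.INTER_CUBIC))
for pp in (pw,p):
  for k in ["stud_mid","clip_seat"]:
    for q in manip.pinpoint(pp,k)[:5]: print(k,round(q["score"],2),np.round(q["position"],4))
E
```

```text
[ 0.48808337 -0.24977527  0.19322805]
stud_mid 0.91 [ 0.398  -0.0424  0.0128]
stud_mid 0.79 [ 0.3379 -0.253   0.0041]
stud_mid 0.74 [ 0.8062 -0.168   0.0062]
stud_mid 0.65 [ 0.6087 -0.3875  0.0086]
stud_mid 0.55 [ 0.4826 -0.2568  0.0589]
clip_seat 0.81 [ 0.4889 -0.263   0.0635]
stud_mid 0.86 [ 0.6116 -0.3916  0.0047]
stud_mid 0.69 [ 0.3391 -0.2527  0.0098]
stud_mid 0.61 [ 0.6999 -0.082   0.001 ]
stud_mid 0.53 [ 0.4906 -0.2598  0.0636]
stud_mid 0.51 [ 0.3986 -0.0479  0.0055]
clip_seat 0.62 [ 0.4877 -0.2621  0.0633]
clip_seat 0.54 [ 0.6999 -0.0789 -0.0021]
```

View pics/s7c.png

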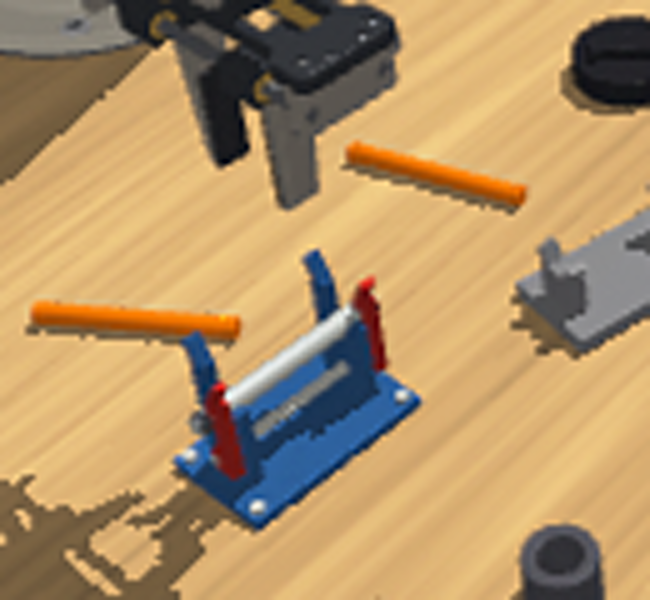

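View pics/w7c.png

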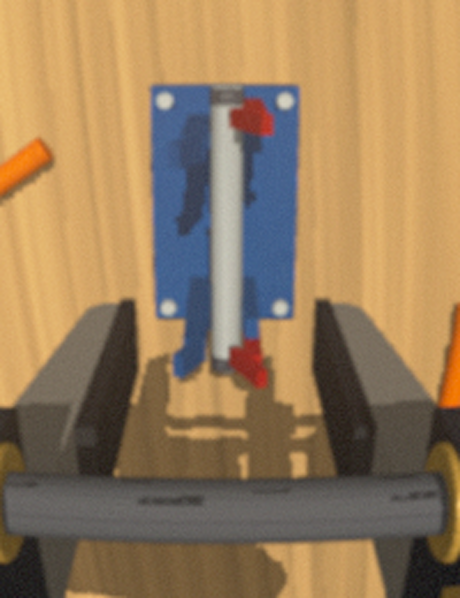

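```bash
python3 - <<'E'
from h import *
T=wpose(); p=manip.grab_frame("wrist")
c=np.array([.4875,-.261,.062]); th=np.radians(-4.2); d=np.array([-np.sin(th),np.cos(th),0])
e=wpix(p,T,[c-d*.065,c,c+d*.065]); print(((e-[220,100])*2.3).round(0))
ball=manip.grab_frame("top"); sc=manip.grab_frame("scene")
for n,pp in (("t",ball),("s",sc)):
  for k in ["guard_ball","guard_hinge","checkbox"]:
    for q in manip.pinpoint(pp,k)[:1]: print(n,k,round(q["score"],2),np.round(q["position"],4))
yd=np.radians(10); print(plan([0.484,0.0,0.2],(-np.sin(yd),np.cos(yd))),tool()[2]["qpos"])
E
```

```text
[[227. 370.]
 [227. 237.]
 [227.  88.]]
t guard_ball 0.8 [0.483  0.1634 0.0698]
t guard_hinge 0.63 [ 0.4404  0.2936 -0.001 ]
t checkbox 0.66 [ 0.5882  0.1846 -0.0017]
s guard_ball 0.7 [0.4825 0.1607 0.0718]
s guard_hinge 0.98 [0.6655 0.1994 0.0779]
s checkbox 0.82 [ 0.5908  0.1836 -0.0019]
[array([-0.0064, -0.023 , -0.2495]), -104.25, 75.75] [-2.73055051e+01  1.47492463e+01  1.04182957e+02 -2.24723225e-03
  6.10618775e+01 -2.30552919e+01]
```

drive_tool:
  moves:
    - [0, -0.017, -0.057, 0, 0.6]
    - [0, -0.017, -0.057, 0, 0.6]
    - [0, -0.017, -0.057, 0, 0.6]
    - [0, -0.017, -0.057, 0, 0.6]
    - [0, -0.017, -0.057, 0, 0.6]

```text
t: 15.88
ee_pos: [0.4244, 0.0417, 0.194]
tool_rot: [102.1, 89.9, 7.8]
ft_force: [0.3, -0.3, 0.2]
gripper_width: 0.055
```

drive_tool:
  moves:
    - [0, -0.017, -0.057, 0, 0.6]
    - [0, -0.016, -0.056, 0, 0.6]
    - [0, 0, 0, 10.6, 0.6]
    - [0, 0, 0, 10.6, 0.6]
    - [0, 0, 0, 10.6, 0.6]

```text
t: 16.5
ee_pos: [0.4002, 0.1556, 0.1938]
tool_rot: [141.9, 90.0, 15.5]
ft_force: [0.2, 0.0, -0.2]
gripper_width: 0.0553
```

drive_tool:
  moves:
    - [0, 0, 0, 10.6, 0.6]
    - [0, 0, 0, 10.6, 0.6]
    - [0, 0, 0, 10.6, 0.6]
    - [0, 0, 0, 10.6, 0.6]
    - [0, 0, 0, 0, 0.6]

```text
t: 17.12
ee_pos: [0.4003, 0.1552, 0.1937]
tool_rot: [-173.7, 90.0, 17.9]
ft_force: [0.5, -0.3, 0.9]
gripper_width: 0.055
```

drive_tool:
  moves:
    - [0, 0, 0, 0, 0.6]
    - [0, 0, 0, 0, 0.6]

```text
t: 17.38
ee_pos: [0.4002, 0.1552, 0.1936]
tool_rot: [147.9, 90.0, -20.4]
ft_force: [-0.7, 0.0, -0.3]
gripper_width: 0.0547
```

```bash
python3 - <<'E'
from h import *
T=wpose(); p=manip.grab_frame("wrist"); print(T.round(4)); save(p,"pics/w8.png")
for k in ["guard_ball","guard_hinge","checkbox"]:
    for q in manip.pinpoint(p,k)[:2]: print(k,round(q["score"],2),np.round(q["position"],4),wpix(p,T,q["position"]).round(0).tolist())
E
```

```text
[[ 0.      0.2026 -0.9793  0.4002]
 [-0.     -0.9793 -0.2026  0.1552]
 [-1.      0.     -0.      0.1936]
 [ 0.      0.      0.      1.    ]]
guard_ball 0.64 [0.4788 0.1608 0.0747] [[330.0, 113.0]]
guard_hinge 0.22 [ 0.5968  0.1856 -0.0008] [[327.0, 14.0]]
checkbox 0.9 [0.593  0.1857 0.001 ] [[326.0, 16.0]]
```

View pics/w8.png

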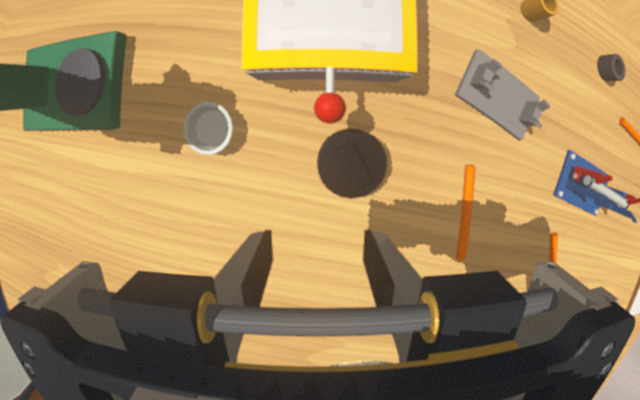

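```bash
python3 - <<'E'
from h import *
T=wpose(); p=manip.grab_frame("wrist")
c=p["color"].astype(int); m=((c[:,:,0]>120)&(c[:,:,1]<70)&(c[:,:,2]<70)).astype(np.uint8); m[:80]=0;m[135:]=0;m[:,:300]=0;m[:,360:]=0
ys,xs=np.nonzero(m); print(xs.mean(),ys.mean(),len(xs),xs.min(),xs.max(),ys.min(),ys.max())
print("ball",wray(p,T,xs.mean(),(ys.min()+ys.max())/2,.074))
a=np.array([wray(p,T,244,67,.077),wray(p,T,417,71,.077)]); print("front edge",a)
d=a[1]-a[0]; print("yaw x axis",np.degrees(np.arctan2(d[1],d[0]))+90,np.linalg.norm(d), "mid",a.mean(0))
cv2.imwrite("pics/w8c.png",cv2.resize(p["color"][0:130,230:430,::-1],None,fx=4,fy=4,interpolation=cv2.INTER_CUBIC))
E
```

```text
329.7532679738562 107.68464052287581 612 315 344 94 121
ball [0.48354556 0.16161977 0.074     ]
front edge [[0.50687115 0.24715905 0.077     ]
 [0.53725919 0.08887778 0.077     ]]
yaw x axis 10.867837970106123 0.1611719429845444 mid [0.52206517 0.16801842 0.077     ]
```

View pics/w8c.png

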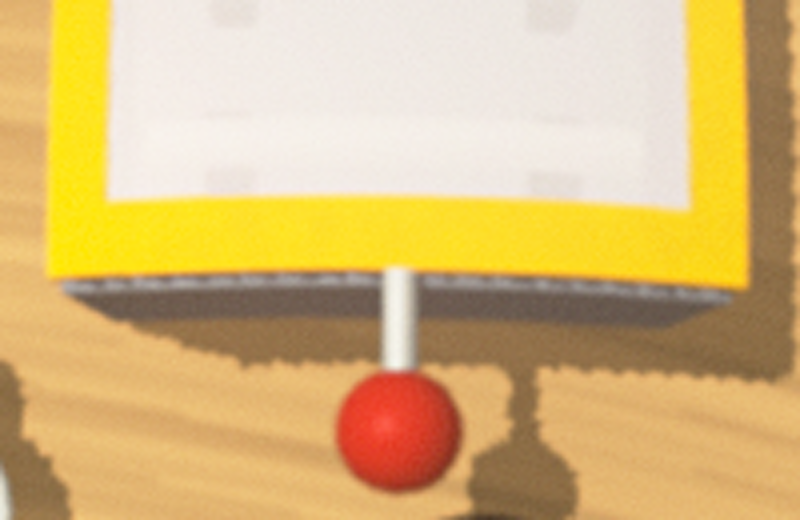

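```bash
python3 - <<'E'
from h import *
b=np.radians(-79.1); print(plan([0.4835,0.1616,0.056],(np.cos(b),np.sin(b))))
E
```

```text
[array([ 0.1376,  0.0104, -0.0828]), 0.69, -179.31]
```

drive_tool:
  moves:
    - [0, 0.0104, -0.0414, 0, 0.7]
    - [0, 0, -0.0414, 0.7, 0.7]
    - [0, 0, 0, 0, 0.7]
    - [0.02, 0, 0, 0, 0.7]
    - [0, 0, 0, 0, 0.7]

```text
t: 18.25
ee_pos: [0.4814, 0.161, 0.1724]
tool_rot: [7.0, 89.8, -162.2]
ft_force: [-0.4, -0.4, 0.5]
gripper_width: 0.0644
```

```bash
python3 - <<'E'
from h import *
b=np.radians(-79.1); print(plan([0.4835,0.1616,0.056],(np.cos(b),np.sin(b))))
T=wpose(); p=manip.grab_frame("wrist"); save(p,"pics/w9.png")
print(wpix(p,T,[.4835,.1616,.074]))
E
```

```text
[array([ 0.1164, -0.0002, -0.0026]), -0.02, 179.98]
[[318.28228201 197.7507415 ]]
```

View pics/w9.png

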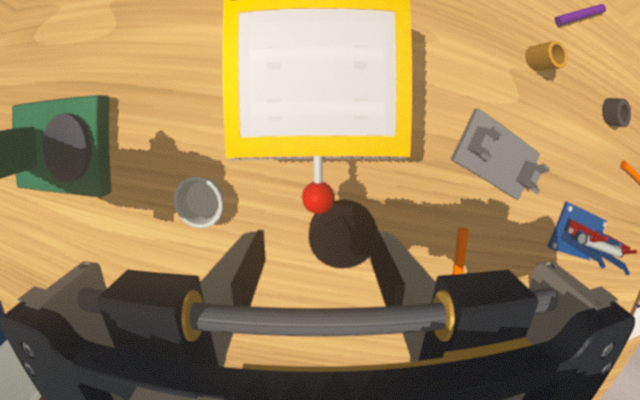

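drive_tool:
  moves:
    - [0.04, 0, -0.001, 0, 0.7]
    - [0.04, 0, 0, 0, 0.7]
    - [0.036, 0, 0, 0, 0.7]
    - [0, 0, 0, 0, 0.7]
    - [0, 0, 0, 0, 0.7]

```text
t: 18.92
ee_pos: [0.4852, 0.1621, 0.0591]
tool_rot: [-173.1, 89.9, 17.8]
ft_force: [-0.7, 0.4, 0.2]
gripper_width: 0.0644
```

drive_tool:
  moves:
    - [0, 0, 0, 0, 0]
    - [0, 0, 0, 0, 0]
    - [0, 0, 0, 0, 0]
    - [0, 0, 0, 0, 0]
    - [0, 0, 0, 0, 0]
  force: 20

```text
t: 19.55
ee_pos: [0.4847, 0.1614, 0.0577]
tool_rot: [109.2, 90.0, -59.9]
ft_force: [1.4, -3.9, -0.8]
gripper_width: 0.0285
```

drive_tool:
  moves:
    - [0, 0, 0, 0, 0]
    - [0, 0, 0, 0, 0]

```text
t: 19.8
ee_pos: [0.4847, 0.1614, 0.0576]
tool_rot: [101.9, 90.0, -67.2]
ft_force: [0.9, -5.7, -0.0]
gripper_width: 0.0285
```

```bash
python3 - <<'E'
from h import *
R,p,s=tool(); print(R.round(3),p,s["gripper_width"],s["ft_force"])
# arc steps in (tool x, tool z): ball pos from hinge
L=.185
a=np.radians(np.arange(0,61,4))
h=L*np.cos(a); v=L*np.sin(a)
print(np.c_[np.degrees(a)[1:],-np.diff(v),np.diff(h)].round(4))
E
```

```text
[[ 0.     0.189 -0.982]
 [-0.001 -0.982 -0.189]
 [-1.     0.001 -0.   ]] [0.48467133 0.16137711 0.05761067] 0.02854528112445812 [ 0.89926501 -5.72989149 -0.01384034]
[[ 4.00e+00 -1.29e-02 -5.00e-04]
 [ 8.00e+00 -1.28e-02 -1.30e-03]
 [ 1.20e+01 -1.27e-02 -2.20e-03]
 [ 1.60e+01 -1.25e-02 -3.10e-03]
 [ 2.00e+01 -1.23e-02 -4.00e-03]
 [ 2.40e+01 -1.20e-02 -4.80e-03]
 [ 2.80e+01 -1.16e-02 -5.70e-03]
 [ 3.20e+01 -1.12e-02 -6.50e-03]
 [ 3.60e+01 -1.07e-02 -7.20e-03]
 [ 4.00e+01 -1.02e-02 -7.90e-03]
 [ 4.40e+01 -9.60e-03 -8.60e-03]
 [ 4.80e+01 -9.00e-03 -9.30e-03]
 [ 5.20e+01 -8.30e-03 -9.90e-03]
 [ 5.60e+01 -7.60e-03 -1.04e-02]
 [ 6.00e+01 -6.80e-03 -1.10e-02]]
```

drive_tool:
  moves:
    - [-0.0129, 0.001, -0.0005, 0, 0]
    - [-0.0128, 0, -0.0013, 0, 0]
    - [-0.0127, 0, -0.0022, 0, 0]
    - [-0.0125, 0, -0.0031, 0, 0]
    - [-0.0123, 0, -0.004, 0, 0]

```text
t: 20.42
ee_pos: [0.4954, 0.1633, 0.1218]
tool_rot: [-64.8, 90.0, 126.0]
ft_force: [0.1, 6.3, -2.3]
gripper_width: 0.0285
```

drive_tool:
  moves:
    - [-0.012, 0, -0.0048, 0, 0]
    - [-0.0116, 0, -0.0057, 0, 0]
    - [-0.0112, 0, -0.0065, 0, 0]
    - [-0.0107, 0, -0.0072, 0, 0]
    - [-0.0102, 0, -0.0079, 0, 0]

```text
t: 21.05
ee_pos: [0.5267, 0.1696, 0.1773]
tool_rot: [-55.2, 89.9, 135.7]
ft_force: [-1.1, 6.5, -3.1]
gripper_width: 0.0287
```

drive_tool:
  moves:
    - [-0.0096, 0, -0.0086, 0, 0]
    - [-0.009, 0, -0.0093, 0, 0]
    - [-0.0083, 0, -0.0099, 0, 0]
    - [-0.0076, 0, -0.0104, 0, 0]
    - [-0.0068, 0, -0.011, 0, 0]

```text
t: 21.68
ee_pos: [0.5748, 0.1792, 0.2187]
tool_rot: [-54.7, 89.9, 136.2]
ft_force: [-2.2, 7.2, -0.5]
gripper_width: 0.0283
```

drive_tool:
  moves:
    - [0, 0, 0, 0, 0]
    - [0, 0, 0, 0, 0]
    - [0, 0, 0, 0, 0]

```text
t: 22.05
ee_pos: [0.5746, 0.1792, 0.2185]
tool_rot: [-56.9, 89.9, 133.9]
ft_force: [-3.9, 7.1, 1.6]
gripper_width: 0.0285
```

```bash
python3 - <<'E'
from h import *
R,p,s=tool(); print(p,s["gripper_width"],s["ft_force"])
b=p+[0,0,.0164]; 
for h in ([.665,.198,.074],[.4835+.185*.982,.1616+.185*.189,.074]):
    d=b-h; print(np.degrees(np.arctan2(d[2],np.hypot(d[0],d[1]))),np.linalg.norm(d))
for n in ("scene","top"):
  f=manip.grab_frame(n); save(f,f"pics/{n}9.png")
  for q in manip.pinpoint(f,"guard_ball")[:1]:
    d=q["position"]-np.array([.665,.198,.074]); print(n,q["score"],q["position"],np.degrees(np.arctan2(d[2],np.hypot(d[0],d[1]))),np.linalg.norm(d))
  if n=="scene": cv2.imwrite("pics/s9c.png",cv2.resize(f["color"][60:300,160:400,::-1],(600,600),interpolation=cv2.INTER_CUBIC))
E
```

```text
[0.57457515 0.1791636  0.21849528] 0.02854290009736544 [-3.86635432  7.11294074  1.59394547]
60.14095225639367 0.185522922152648
60.17175860606635 0.18546570236274534
scene 0.8 [0.5708, 0.1758, 0.2313] 58.397629612511636 0.18468830498978545
```

View pics/s9c.png

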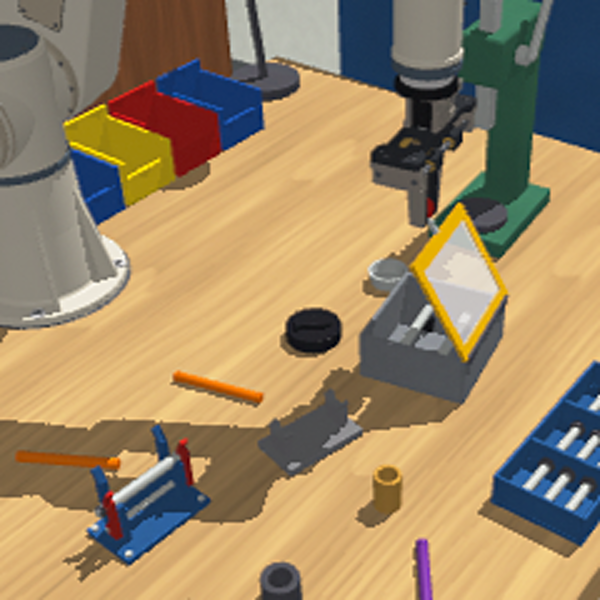

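drive_tool:
  moves:
    - [0, 0, 0, 0, 0]
    - [0, 0, 0, 0, 0]
    - [0, 0, 0, 0, 0]
    - [0, 0, 0, 0, 0]

```text
t: 22.75
ee_pos: [0.5746, 0.1792, 0.2185]
tool_rot: [-57.9, 89.9, 132.9]
ft_force: [-3.8, 6.3, 1.4]
gripper_width: 0.0288
```

```bash
python3 - <<'E'
from h import *
R,p,s=tool(); print(p,s["gripper_width"],s["ft_force"],s["t"])
print(manip.hand_in())
E
```

```text
[0.57455959 0.17915093 0.2185121 ] 0.028763004754175616 [-3.84576788  6.30193845  1.42056282] 22.75
the job is handed in; nothing more can be done
None
```

I pressed the bare steel stud into the fork clip, then lifted the guard by its red ball, and handed in at t = 22.75 s with the gripper still holding it about 60° open.

**Stud:**
- I felt the jaw resist on the way down, then release. The seat then pushed back with about 8 N.
- After I let go, the pictures showed both red jaw plates over the rod. Its ends were within a few pixels of where I predicted, roughly 1–2 mm.

**Guard:**
- The measured tool pose gives 60.1° open, with the ball 185.5 mm from the hinge. The scene camera's estimate was 58.4°. Both are inside the 55–65° limit.
- The gripper opening stayed at 28.5–28.8 mm on the ball, and the hold was steady over the last second. A sideways force of about 6–7 N remained in the grip.

**Bystanders:** in the last scene picture the bushing, sleeve, cup and anvil looked undisturbed; I did not measure their positions.

**Checks that failed or disagreed:**
- The top camera found no ball in the last check.
- It also missed the stud in its rest, so I aimed that grasp from the wrist camera.
- The networks' stud positions after seating scattered by up to about 5 mm sideways, so I relied on the pictures and the push forces instead. I did not measure the jaw angle directly.

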